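Couple the tall cup to the press-to-run spice mill and keep it pressed

ROBOT

A 6-joint arm with a two-finger parallel gripper is mounted at the origin on a cart in front of the work surface, level with it; the furniture and walls round the work are solid. World frame = base frame: x ahead of the robot, y to its left, z up, the work surface at z = 0. Lengths are in m, angles in rad, forces in N, time in s.
With the tool pointing down it reaches from about 0.35 to 0.875 m from the base axis. Payload 4.2 kg.
Tool frame: the origin (TCP) lies at the centre of the arm's flange, where the gripper is bolted on; the fingertips stand 182 mm ahead of it and the grasp point (between the pads) lies 164 mm ahead of it; z points along the fingers, y is the line along which they close (so a half turn about z gives the same grasp; the last joint's range is limited). The gripper opens to 87 mm and grips with 3 to 60 N. Pads are 19 mm wide; open, the fingers measure 117 mm over their backs; the gripper's body (75 mm by 190 mm) begins 51 mm behind the grasp point.
Start: joints at [1.532, 0.385, 0.008, 0, -1.194, -0.259], TCP at [0.183, 0.597, 0.405] pointing down, gripper open.
Joint ranges: [-3.14, 3.14], [-1.21, 2.06], [-1.07, 1.41], [-3.16, 2.05], [-2.99, -0.16], [-3.1, 3.1]. Speed limits (rad/s): [2.79, 2.79, 3.14, 3.14, 3.14, 3.14].

INTERFACE

Orientations are given as a 3x3 rotation matrix whose columns are the frame's x, y, z axes.
In Python, from workcell import observe, grab_frame, camera_model, job_done, find_in, trace, spot_point gives the robot as it stands.
- The arm moves only by the tool send_rows, never from a script. Its argument "steps" is a list of rows, each an object with "offset": the shift along the tool's x, y, z in m, a list of three; "yaw": the turn about the tool's z in degrees. In form: [{"offset": [tx, ty, tz], "yaw": yaw}, ...]. A call has 1 to 12 rows; each row shifts and turns the commanded pose from where the row before left it, along the tool's axes as they then stand; what a row does not reach is not made up. A row lasts 1/12 s, in which the tool goes at most 41.7 mm and 7.16 degrees, less where a joint would pass 70% of its speed; a pose out of reach is approached as far as the arm can. A call is refused whole if a number of a shift passes 0.0417 or a number of a turn 7.16, either way. A call with a gripper value outside its range is refused whole. "gripper" is the closure, from 0 (fully open) to 1 (shut), set as the call begins (left out, the last holds). The fingers move at their own pace and stop on an object; "newtons" is the grip in N (left out, the last holds). Time passes only in rows, so rows that do not move let the fingers close. It gives the time, the measured TCP pose, the force, the opening and the grip force at its end, in the units of the state.
- observe(): the state, without advancing time (a new reading comes with each control period).
- grab_frame(name): name is "side" or "top" or "wrist"; returns (picture, depth): 384x512x3 uint8, red, green, blue; 384x512 float32, m along the optical axis (not along the pixel's ray), 0 where there is no reading.
- camera_model(name): a dict with "fx", "fy", "cx", "cy" (pixels), "k1" (the pictures are not rectified: a ray, as slopes to the right and down, at radius r is drawn at 1 + k1 r^2 times it, then the intrinsics apply), "world_from_camera" (4x4, takes a point from camera to world coordinates); the wrist camera has in their place "T_tool_cam" (4x4, takes a point from camera to tool coordinates, whose origin is the TCP and whose axes are the flange's). Camera axes: x right, y down, z forward; pixel columns grow to the right and rows downward; lengths in m; the calibration is good to about 2 mm. A picture is of the moment at which its call begins: read the wrist's pose just before it. camera_model takes no time and is no camera call.
- job_done(): hands the job in; it is judged then, once.
Trained networks look in the newest picture that a camera, given by its name, has taken for a name from the list of things; names that differ only in an ending like _2 or _b are one class to them, and where a whole thing is asked for, a point or a joint stands for the part that bears it (a point fixed in the world has none). Each returns a list of dicts, best first, with "score" (0 to 1); they miss things now and then, are a little off and sometimes report something else, mostly with a low value. They report only what shows in the picture. A call takes as long as a camera call. They do not tell look-alikes from the thing itself.
- find_in(camera, label): "at" ([x, y, z] in m, in world coordinates, good to about 4 mm: the middle of the surface that is visible of it).
- trace(camera, label): "mask" (384x512 bool, what is visible of it).
- spot_point(camera, label): "at" ([x, y, z] in m, in world coordinates, good to about 4 mm: a listed point, or the origin of a listed thing).
The state is a dict: "time_s": time; "joint_pos": joint angles; "joint_vel": joint speeds; "tau": joint torques, N m; "tool_pos": TCP position; "eef_rot": TCP orientation; "wrist_force": force on the tool from outside, world axes, zero at the start; "moment": the same for the moment, N m; "opening": finger opening in m; "gripper_force": force on a finger pad.
Only numpy, scipy, OpenCV 4.12 (cv2) and the standard library are available. Lean on these libraries where they do the work, as an engineer would, in place of code of your own. Each camera call takes 0.05 s, during which the arm holds its last target. There are 200 camera calls.

TASK

Fit the taller of the two steel mill cups to the spice mill: lift it by its square black cap, lower it upright over the mill's four drive pins, turn it until the cross under the cup drops in between the pins, slide it home and press the sprung ring under it fully down, as one does to make such a mill run. The program finishes while still gripping the cup and keeping it pressed down: do not let go. Leave the short cup, the dish and the spice jar alone.

Things in the scene. Friction and masses are not known exactly. Their poses are not given: they have to be found in the camera images.
- tall_cup: The taller of two loose mill cups, 118 mm high, about 0.26 kg, standing upright; origin at the centre of its underside, z up. Round black skirt below (66 mm across, 18 mm high, 4 mm wall, open below), closed steel body (62 mm across) up to a shoulder at 90 mm, then a square black cap, 40 x 40 mm, from 90 to 118 mm, whose faces look along the cup's x and y: grip two opposite faces.
- tall_cup_cap (a point): Centre of the tall cup's square cap, 104 mm above its underside (14 mm below the top, 14 mm above the shoulder); axes as the cup's.
- tall_cup_foot (a point): Centre of the lower edge of the steel drive cross inside the cup's skirt, 2 mm above the cup's underside; axes as the cup's. The cross is two bars 42 mm long and 5 mm thick with rounded lower edges, along the cup's x and y (square to the cap's faces); the room between them is free up to 18 mm above the underside.
- short_cup: The shorter mill cup, 88 mm high, otherwise the same as the tall one (cap 40 x 40 x 28 mm); not wanted, stays where it stands. Origin at the centre of its underside.
- mill: Motor base of the spice mill, fixed to the worktop: a round white housing 125 mm across at the foot, with a steel collar (78 mm inside, 92 mm outside, top 62 mm above the worktop) round the drive. Origin at the centre of its underside, on the drive axis, z up.
- pins (a point): Centre of the four-pin drive at the height of the pins' tops, 74 mm above the worktop; turns with the drive. Four upright steel pins, 14 mm thick, 18 mm high, tops slightly chamfered, stand at x = +-11, y = +-11 mm of this frame; the slots between them, along its x and y, are 8 mm wide. The cup's cross enters at any quarter turn, within about 0.15 rad and 1.5 mm off the axis.
- drive (a joint): Turning angle of the four-pin drive about the vertical, rad, anticlockwise from above; stiff (0.08 N m), stays where it is, may turn along with a meshed cup. If the cross is not in line with the slots it stands on the pins, the cup's underside about 72 mm above the worktop and the sprung ring not reached.
- seat (a joint): Travel of the black sprung ring (71 mm outside, 54 mm inside) round the pins, m: 0 = up, its top 66 mm above the worktop; 0.008 = fully down at its stop. A meshed cup's skirt stands on it, the cup's underside then at 66 mm, fully down at 58 mm. It takes about 4 N to start and 10 N fully down, more than the cup's weight. The switch makes from 5 mm on.
- till_corner (a point): Obstacle, fixed: right front corner, 0.2 m up, of the shop's till screen left of the work, behind the counter's front strip; it fills x 0.60 to 0.72, y 0.03 to 0.39 up to 0.47 m above the worktop. An arm that starts on the left must draw back towards its base before it swings across in front of it.
- post (a point): Obstacle, fixed: a point 0.1 m up on an upright steel rack post at the right, x 0.375 to 0.417, y -0.45 to -0.42, from the worktop to 0.88 m above it.
- cup_stack_edge (a point): Obstacle, fixed: the point nearest the mill, 0.2 m up, of a tall stack of white paper cups behind the dish; the stack is 166 mm across and 276 mm high, its axis at x 0.79, y -0.35.
- dish: Bystander: round white dish, 117 mm across and 54 mm high, loose. Origin at the centre of its underside.
- spice_jar: Bystander: spice jar, 44 mm across and 96 mm high, loose. Origin at the centre of its underside.
Not all that is in view belongs to the job. Leave any yellow look-alike of the tall_cup alone.

How it is judged:
By the outcome, as a careful person would: the job done as asked, in the order asked, and still so for the second after the job is handed in, while the arm keeps its last pose, push and grip.
It also fails if it takes over 35 s, if anything falls off the work surface, if the arm or the gripper's body presses on something with over 40 N, if the wrist force passes 120 N, or if a joint passes its speed limit or range.

## Working session

There is one attempt and no reset: what is moved stays moved. The work goes in short steps, Python scripts to look and compute and a tool call to move; the robot and the scene stay as the last step left them, time stands still between calls to the robot, and variables do not carry over. Pictures are saved under pics/ and viewed, at most 10 in all, crops included, and the job is handed in when it is done.

Besides the shell and the picture viewer there is one more tool, called after "Request:" in YAML: its name, and indented under it one key for each argument. send_rows: Moves the arm, as the interface text tells. Its arguments: {"type":"object","properties":{"steps":{"type":"array"},"gripper":{"type":"number"},"newtons":{"type":"number"}},"required":["steps"]}

```bash
mkdir -p pics
cat > h.py <<'E'
import numpy as np,cv2
from workcell import *
def cloud(name,d,T=None):
    m=camera_model(name); K=np.array([[m['fx'],0,m['cx']],[0,m['fy'],m['cy']],[0,0,1]])
    v,u=np.mgrid[:384,:512]
    # invert 1+k1 r^2
    x=(u-m['cx'])/m['fx'];y=(v-m['cy'])/m['fy'];a,b=x.copy(),y.copy()
    for _ in range(20):
        s=1+m['k1']*(a*a+b*b);a=x/s;b=y/s
    P=np.stack([a*d,b*d,d],-1)
    if T is None: T=m['world_from_camera']
    T=np.array(T)
    return P@T[:3,:3].T+T[:3,3]
def wristT():
    s=observe();T=np.eye(4);T[:3,:3]=s['eef_rot'];T[:3,3]=s['tool_pos']
    return T@np.array(camera_model('wrist')['T_tool_cam'])
def save(n,p): cv2.imwrite('pics/'+n,p[...,::-1])
E
python3 - <<'E'
from h import *
s=observe();print({k:np.round(v,3).tolist() for k,v in s.items()})
ims=[]
for c in ['side','top']:
    p,d=grab_frame(c);np.savez(c,p=p,d=d);ims.append(p)
    for l in ['tall_cup','short_cup','mill','pins','tall_cup_cap','dish','spice_jar']:
        print(c,l,[(round(r['score'],2),np.round(r['at'],3).tolist()) for r in spot_point(c,l)][:4])
save('a.png',ims[0]);save('b.png',ims[1])
print(camera_model('wrist')['T_tool_cam'])
E
```

```text
{'time_s': 0.0, 'joint_pos': [1.532, 0.386, 0.007, -0.001, -1.194, -0.259], 'joint_vel': [-0.002, -0.0, 0.001, 0.0, 0.0, 0.001], 'tau': [-0.0, -39.066, 18.741, 4.22, 0.011, -0.0], 'tool_pos': [0.183, 0.597, 0.404], 'eef_rot': [[0.956, -0.294, -0.001], [-0.294, -0.956, -0.002], [0.0, 0.002, -1.0]], 'wrist_force': [0.67, -0.347, -0.659], 'moment': [0.022, 0.009, 0.036], 'gripper_force': 0.0, 'opening': 0.087}
side tall_cup [(0.78, [0.493, -0.148, -0.001]), (0.65, [0.526, -0.508, 0.003])]
side short_cup []
side mill [(0.97, [0.61, -0.218, 0.004]), (0.44, [0.416, -0.42, 0.1])]
side pins [(0.77, [0.613, -0.218, 0.076]), (0.75, [0.608, -0.223, 0.004])]
side tall_cup_cap [(0.81, [0.522, -0.509, 0.104]), (0.73, [0.494, -0.15, 0.101])]
side dish [(0.88, [0.633, -0.419, 0.0])]
side spice_jar [(0.37, [0.609, -0.219, 0.003])]
top tall_cup [(0.69, [0.496, -0.151, -0.004]), (0.65, [0.527, -0.512, 0.001])]
top short_cup [(0.64, [0.497, -0.149, 0.104]), (0.57, [0.511, -0.329, -0.004]), (0.55, [0.416, -0.416, 0.102])]
top mill [(0.81, [0.613, -0.22, -0.001])]
top pins [(0.63, [0.61, -0.221, 0.079])]
top tall_cup_cap [(0.92, [0.496, -0.147, 0.101]), (0.79, [0.522, -0.508, 0.102])]
top dish [(0.98, [0.634, -0.42, -0.002])]
top spice_jar [(0.58, [0.736, -0.116, -0.002])]
[[-8.48781947e-04 -9.65276867e-01 -2.61227583e-01  7.05532375e-02]
 [ 9.99999603e-01 -7.48575618e-04 -4.83099380e-04 -2.54557924e-04]
 [ 2.70776057e-04 -2.61227890e-01  9.65277119e-01  2.03718753e-02]
 [ 0.00000000e+00  0.00000000e+00  0.00000000e+00  1.00000000e+00]]
```

View pics/a.png

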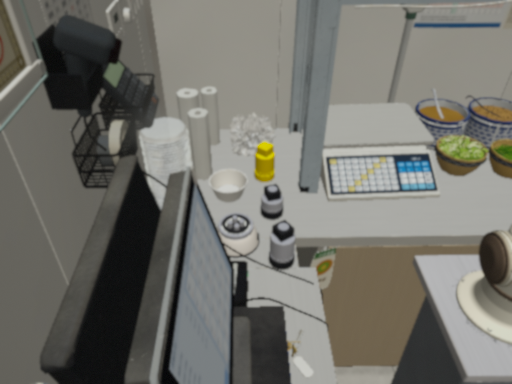

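View pics/b.png

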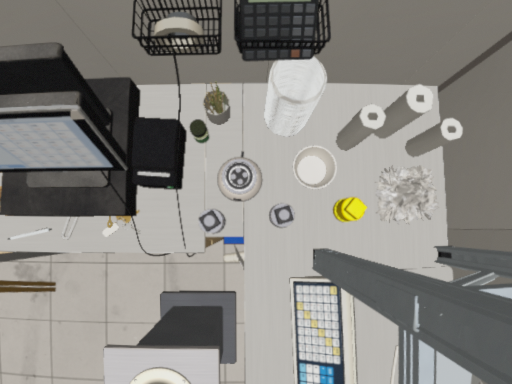

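Side picture: the tall cup is at (283,245), the short cup at (272,202), the yellow look-alike at (265,162) and the mill at (238,232). In the top picture these are at (211,221), (282,215), (350,209) and (239,178). Only those three could be the cup. I choose the steel one at (0.495,-0.149) and will check it in a crop.

Run:
```python
from h import *
T=np.load('top.npz');S=np.load('side.npz')
a=cv2.resize(T['p'][145:245,185:305],None,fx=5,fy=5,interpolation=cv2.INTER_CUBIC)
b=cv2.resize(S['p'][175:275,215:305],None,fx=3,fy=5,interpolation=cv2.INTER_CUBIC)[:500,:200]
save('c.png',a)
W=cloud('top',T['d'])
for n,c,z in [('tall',(.495,-.149),(.112,.125)),('short',(.511,-.329),(.08,.095)),('pins',(.612,-.22),(.068,.082))]:
    m=(np.hypot(W[...,0]-c[0],W[...,1]-c[1])<.045)&(W[...,2]>z[0])&(W[...,2]<z[1])
    q=W[m];
    r=cv2.minAreaRect(((q[:,:2])*1000).astype(np.float32)) if len(q)>3 else 0
    print(n,len(q),q.mean(0) if len(q) else 0,r, W[...,2][np.hypot(W[...,0]-c[0],W[...,1]-c[1])<.04].max())
print(W[178,239],W[221,211])
```

```text
tall 276 [ 0.49445963 -0.15045122  0.11846927] ((494.6178894042969, -150.08836364746094), (40.194156646728516, 39.98189926147461), 32.11467361450195) 0.12355193370977036
short 258 [ 0.50844962 -0.333151    0.08879845] ((508.6077575683594, -333.72540283203125), (40.00066375732422, 40.02796173095703), 16.040512084960938) 0.0936349309570319
pins 145 [ 0.60903868 -0.22172584  0.07188633] ((609.867919921875, -221.42230224609375), (64.33367919921875, 63.844032287597656), 45.228363037109375) 0.07914848321533807
[ 0.60616121 -0.22244323  0.05680354] [ 0.49396766 -0.15604363  0.11886118]
```

View pics/c.png

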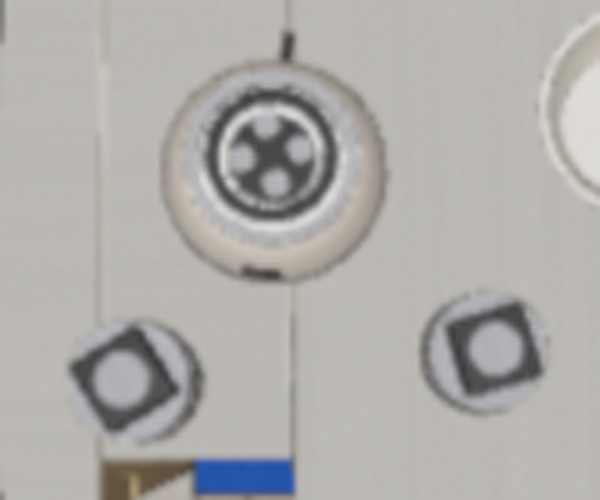

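The crop shows the steel cup with its square cap at crop (123,380), whose depth is 118 mm, so it is the tall one. The other steel cup at (495,350) reads 88 mm. The pins are at (267,125), (300,150), (275,182) and (242,157). Next I plan the drawn-back swing.

```bash
cat >> h.py <<'E'
def plan(wps,s=None,step=.04):
    s=s or observe();R=np.array(s['eef_rot']);p=np.array(s['tool_pos'])
    print('t',round(s['time_s'],2),'tcp',p.round(4),'yaw',round(np.degrees(np.arctan2(R[1,0],R[0,0])),2))
    for w in wps:
        w=np.array(w);d=R.T@(w-p);n=int(np.ceil(np.abs(d).max()/step));print(w,'rows',n,(d/max(n,1)).round(4),'total',d.round(4));p=w
E
python3 - <<'E'
from h import *
plan([[.13,.40,.404],[.30,.29,.404],[.40,.10,.404],[.42,-.06,.404]])
E
```

```text
t 0.8 tcp [0.1833 0.5975 0.4048] yaw -17.06
[0.13  0.4   0.404] rows 6 [0.0012 0.0341 0.0001] total [0.0069 0.2044 0.0008]
[0.3   0.29  0.404] rows 5 [ 0.039   0.0111 -0.    ] total [ 0.1948  0.0553 -0.    ]
[0.4   0.1   0.404] rows 4 [ 0.0378  0.0381 -0.    ] total [ 0.1513  0.1523 -0.    ]
[ 0.42  -0.06   0.404] rows 4 [ 0.0165  0.0368 -0.    ] total [ 0.0661  0.1471 -0.    ]
```

Request:
send_rows:
  steps:
    - {"offset": [0.001, 0.034, 0], "yaw": 0}
    - {"offset": [0.001, 0.034, 0], "yaw": 0}
    - {"offset": [0.001, 0.034, 0], "yaw": 0}
    - {"offset": [0.001, 0.034, 0], "yaw": 0}
    - {"offset": [0.001, 0.034, 0], "yaw": 0}
    - {"offset": [0.001, 0.034, 0], "yaw": 0}
    - {"offset": [0.039, 0.011, 0], "yaw": 0}
    - {"offset": [0.039, 0.011, 0], "yaw": 0}
    - {"offset": [0.039, 0.011, 0], "yaw": 0}
    - {"offset": [0.039, 0.011, 0], "yaw": 0}
    - {"offset": [0.039, 0.011, 0], "yaw": 0}
  gripper: 0

```text
time_s: 1.72
tool_pos: [0.3004, 0.2895, 0.4054]
eef_rot: [[0.956, -0.292, 0.001], [-0.292, -0.956, 0.002], [0.0, -0.002, -1.0]]
wrist_force: [1.3, 1.0, -0.7]
opening: 0.087
gripper_force: 0.0
```

Request:
send_rows:
  steps:
    - {"offset": [0.038, 0.038, 0], "yaw": 0}
    - {"offset": [0.038, 0.038, 0], "yaw": 0}
    - {"offset": [0.038, 0.038, 0], "yaw": 0}
    - {"offset": [0.038, 0.038, 0], "yaw": 0}
    - {"offset": [0.016, 0.037, 0], "yaw": 0}
    - {"offset": [0.016, 0.037, 0], "yaw": 0}
    - {"offset": [0.016, 0.037, 0], "yaw": 0}
    - {"offset": [0.016, 0.037, 0], "yaw": 0}
    - {"offset": [0, 0, 0], "yaw": 0}
    - {"offset": [0, 0, 0], "yaw": 0}

```text
time_s: 2.55
tool_pos: [0.3952, -0.0187, 0.4049]
eef_rot: [[0.954, -0.299, 0.0], [-0.299, -0.954, 0.0], [0.0, -0.0, -1.0]]
wrist_force: [0.4, -0.1, 0.0]
opening: 0.087
gripper_force: 0.0
```

Request:
send_rows:
  steps:
    - {"offset": [0.037, 0.022, 0], "yaw": 0}
    - {"offset": [0.037, 0.022, 0], "yaw": 0}
    - {"offset": [0.037, 0.022, 0], "yaw": 0}
    - {"offset": [0.037, 0.022, 0], "yaw": 0}
    - {"offset": [0.037, 0.022, 0], "yaw": 0}
    - {"offset": [0, 0, 0], "yaw": 6.8}
    - {"offset": [0, 0, 0], "yaw": 6.8}
    - {"offset": [0, 0, 0], "yaw": 6.8}
    - {"offset": [0, 0, 0], "yaw": 6.8}
    - {"offset": [0, 0, 0], "yaw": 6.8}
    - {"offset": [0, 0, 0], "yaw": 6.8}
    - {"offset": [0, 0, 0], "yaw": 0}

```text
time_s: 3.55
tool_pos: [0.5359, -0.1692, 0.4047]
eef_rot: [[0.533, -0.846, 0.0], [-0.846, -0.533, 0.0], [-0.0, -0.0, -1.0]]
wrist_force: [0.4, 0.5, -0.1]
opening: 0.0872
gripper_force: 0.0
```

```bash
cat > look.py <<'E'
from h import *
import sys
T=wristT();p,d=grab_frame('wrist');np.savez('w',p=p,d=d,T=T);save(sys.argv[1],p)
W=cloud('wrist',d,T);np.save('W',W)
for n,c,z in [('tall',(.4945,-.150),(.112,.125)),('pins',(.61,-.2215),(.069,.08)),('collar',(.61,-.2215),(.058,.065))]:
    m=(np.hypot(W[...,0]-c[0],W[...,1]-c[1])<(.045 if n=='tall' else .03 if n=='pins' else .055))&(W[...,2]>z[0])&(W[...,2]<z[1])
    q=W[m]
    if len(q)<9: print(n,len(q));continue
    if n=='collar': q=q[np.hypot(*(q[:,:2]-c).T)>.037]
    r=cv2.minAreaRect((q[:,:2]*1000).astype(np.float32)); print(n,len(q),q.mean(0).round(4),np.round(np.r_[r[0],r[1],r[2]],1))
    if n=='collar':
        A=np.c_[2*q[:,:2],np.ones(len(q))];print('circle',np.linalg.lstsq(A,(q[:,:2]**2).sum(1),rcond=None)[0][:2])
    if n=='pins':
        km=cv2.kmeans((q[:,:2]*1000).astype(np.float32),4,None,(3,50,.01),10,2)[2]
        c=km.mean(0);e=km-c;print('pins c',c,'rad',np.hypot(*e.T),'drive yaw mod90',((np.degrees(np.arctan2(e[:,1],e[:,0]))+45)%90))
plan([[.4945,-.150,.404]])
E
python3 look.py d.png
```

```text
tall 1951 [ 0.4964 -0.1497  0.1174] [ 495.4 -148.9   40.2   39.3   31.6]
pins 718 [ 0.6109 -0.2206  0.0728] [ 610.8 -220.2   36.    35.2   53.7]
pins c [ 610.34045 -220.13046] rad [15.481083 15.439053 15.639413 15.528307] drive yaw mod90 [53.57271  53.983566 54.25854  54.106644]
collar 2058 [ 0.6116 -0.2209  0.0614] [ 610.7 -220.2   89.7   90.5   32.3]
circle [ 0.61049744 -0.22002238]
t 3.6 tcp [ 0.5359 -0.1693  0.4047] yaw -57.58
[ 0.4945 -0.15    0.404 ] rows 1 [-0.0385  0.0246  0.0007] total [-0.0385  0.0246  0.0007]
```

View pics/d.png

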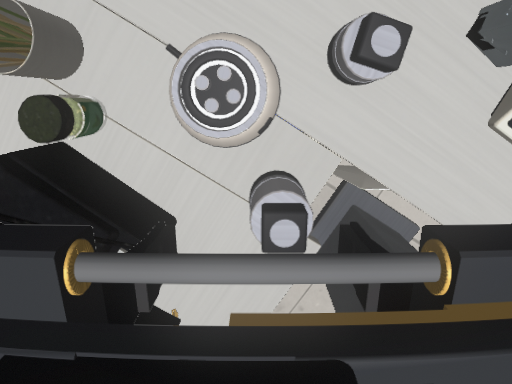

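Wrist picture: the tall cup's cap is at (284,228), the mill at (222,90) and the short cup at (382,42). The fit gives the cup at (0.4952,-0.1493) with yaw 31.6°, and the drive at (0.6104,-0.2201) with yaw 54°, modulo 90°.

Request:
send_rows:
  steps:
    - {"offset": [-0.0193, 0.0119, 0], "yaw": 0.8}
    - {"offset": [-0.0193, 0.0119, 0], "yaw": 0}
    - {"offset": [0, 0, 0.03], "yaw": 0}
    - {"offset": [0, 0, 0], "yaw": 0}
    - {"offset": [0, 0, 0], "yaw": 0}

```text
time_s: 4.02
tool_pos: [0.4948, -0.1499, 0.3741]
eef_rot: [[0.523, -0.852, -0.003], [-0.852, -0.523, -0.0], [-0.001, 0.003, -1.0]]
wrist_force: [0.6, -0.3, 0.5]
opening: 0.0867
gripper_force: 0.0
```

```bash
python3 look.py e.png; python3 -c "
from h import *
plan([[.4952,-.1493,.374],[.4952,-.1493,.275]])"
```

```text
tall 2641 [ 0.4958 -0.1498  0.1174] [ 495.5 -148.8   39.9   39.6   31.1]
pins 957 [ 0.6102 -0.22    0.0728] [ 610.8 -219.6   35.7   35.9   55.6]
pins c [ 609.9497  -219.87433] rad [15.330961 15.458265 15.432751 15.206786] drive yaw mod90 [54.471832 53.575836 54.03569  54.380928]
collar 2194 [ 0.6054 -0.2124  0.0613] [ 607.7 -214.5   91.6   79.6   29.5]
circle [ 0.60996746 -0.21967953]
t 4.07 tcp [ 0.4955 -0.1502  0.3752] yaw -58.5
[ 0.4945 -0.15    0.404 ] rows 1 [-0.0007  0.0007 -0.0288] total [-0.0007  0.0007 -0.0288]
t 4.07 tcp [ 0.4955 -0.1502  0.3752] yaw -58.5
[ 0.4952 -0.1493  0.374 ] rows 1 [-0.0009 -0.0003  0.0012] total [-0.0009 -0.0003  0.0012]
[ 0.4952 -0.1493  0.275 ] rows 3 [-0.    -0.     0.033] total [-0.0001 -0.      0.099 ]
```

Request:
send_rows:
  steps:
    - {"offset": [-0.001, 0, 0.03], "yaw": 0}
    - {"offset": [0, 0, 0.03], "yaw": 0}
    - {"offset": [0, 0, 0.025], "yaw": 0}
    - {"offset": [0, 0, 0.014], "yaw": 0}
    - {"offset": [0, 0, 0], "yaw": 0}
    - {"offset": [0, 0, 0], "yaw": 0}

```text
time_s: 4.57
tool_pos: [0.4954, -0.1499, 0.2763]
eef_rot: [[0.521, -0.853, 0.0], [-0.853, -0.521, -0.001], [0.001, 0.0, -1.0]]
wrist_force: [-0.3, 0.4, 0.1]
opening: 0.087
gripper_force: 0.0
```

Request:
send_rows:
  steps:
    - {"offset": [0, 0, 0], "yaw": 0}
    - {"offset": [0, 0, 0], "yaw": 0}
    - {"offset": [0, 0, 0], "yaw": 0}
    - {"offset": [0, 0, 0], "yaw": 0}
    - {"offset": [0, 0, 0], "yaw": 0}
    - {"offset": [0, 0, 0], "yaw": 0}
    - {"offset": [0, 0, 0], "yaw": 0}
    - {"offset": [0, 0, 0], "yaw": 0}
    - {"offset": [0, 0, 0], "yaw": 0}
    - {"offset": [0, 0, 0], "yaw": 0}
  gripper: 1
  newtons: 40

```text
time_s: 5.4
tool_pos: [0.4944, -0.1497, 0.2758]
eef_rot: [[0.52, -0.854, 0.0], [-0.854, -0.52, -0.0], [0.0, -0.0, -1.0]]
wrist_force: [0.9, 0.2, 0.9]
opening: 0.0399
gripper_force: 39.8
```

Request:
send_rows:
  steps:
    - {"offset": [0, 0, -0.02], "yaw": 0}
    - {"offset": [0, 0, -0.03], "yaw": 0}
    - {"offset": [0, 0, -0.03], "yaw": 0}
    - {"offset": [0, 0, -0.03], "yaw": 0}
    - {"offset": [0, 0, 0], "yaw": -6}
    - {"offset": [0, 0, 0], "yaw": -6}
    - {"offset": [0, 0, 0], "yaw": -6}
    - {"offset": [0, 0, 0], "yaw": -4.8}
    - {"offset": [0, 0, 0], "yaw": 0}
    - {"offset": [0, 0, 0], "yaw": 0}

```text
time_s: 6.23
tool_pos: [0.4939, -0.1497, 0.3849]
eef_rot: [[0.809, -0.588, -0.002], [-0.588, -0.809, 0.0], [-0.002, 0.001, -1.0]]
wrist_force: [0.4, 0.3, -3.4]
opening: 0.0397
gripper_force: 39.8
```

```bash
python3 -c "
from h import *
T=wristT();p,d=grab_frame('wrist');save('f.png',p);W=cloud('wrist',d,T)
s=observe();q=W[(np.hypot(W[...,0]-s['tool_pos'][0],W[...,1]-s['tool_pos'][1])<.04)&(abs(W[...,2]-s['tool_pos'][2]+.158)<.006)]
r=cv2.minAreaRect((q[:,:2]*1000).astype(np.float32));print(len(q),r,q[:,2].mean(),s['opening'])
plan([[.610,-.220,s['tool_pos'][2]]])"
```

```text
4686 ((492.9880065917969, -149.372314453125), (60.09365463256836, 40.28175354003906), 54.874874114990234) 0.2264215407589507 0.03963236911716236
t 6.28 tcp [ 0.494  -0.1497  0.3851] yaw -35.99
[ 0.61       -0.22        0.38508675] rows 4 [ 0.0338 -0.0028 -0.0001] total [ 0.1351 -0.0113 -0.0002]
```

View pics/f.png

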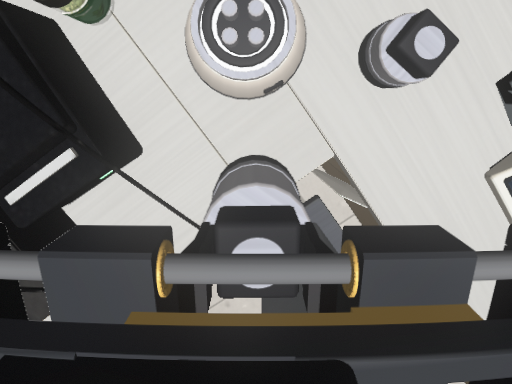

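Wrist picture: the cup hangs in the grip with its cap at (257,250). The pins at (240,22) now lie square to the tool axes. I carry the cup over the mill.

Request:
send_rows:
  steps:
    - {"offset": [0.02, -0.002, 0], "yaw": 0}
    - {"offset": [0.03, -0.0025, 0], "yaw": 0}
    - {"offset": [0.03, -0.0025, 0], "yaw": 0}
    - {"offset": [0.03, -0.0025, 0], "yaw": 0}
    - {"offset": [0.0258, -0.002, 0], "yaw": 0}
    - {"offset": [0, 0, 0], "yaw": 0}
    - {"offset": [0, 0, 0], "yaw": 0}
    - {"offset": [0, 0, 0], "yaw": 0}

```text
time_s: 6.95
tool_pos: [0.6107, -0.2199, 0.3847]
eef_rot: [[0.81, -0.587, -0.002], [-0.587, -0.81, 0.001], [-0.002, 0.001, -1.0]]
wrist_force: [0.1, -0.2, -2.8]
opening: 0.0395
gripper_force: 39.9
```

```bash
python3 -c "
from h import *
s=observe();plan([[.6105,-.2203,s['tool_pos'][2]]]);print(np.round(s['wrist_force'],2),np.round(s['moment'],3))
T=wristT();p,d=grab_frame('wrist');q,e=grab_frame('side')
import cv2
save('g.png',np.hstack([p[100:384],cv2.resize(q[190:261,210:282],(288,284),interpolation=2)]))"
```

```text
t 6.95 tcp [ 0.6107 -0.2199  0.3847] yaw -35.93
[ 0.6105     -0.2203      0.38468736] rows 1 [0.0001 0.0004 0.    ] total [0.0001 0.0004 0.    ]
[ 0.11 -0.22 -2.82] [ 0.042  0.077 -0.006]
```

View pics/g.png

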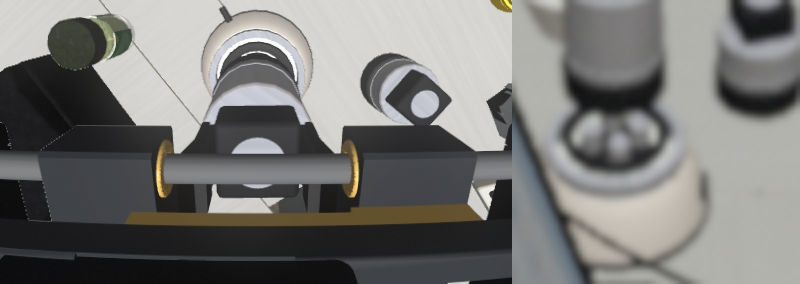

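The picture shows the cup hanging centred above the collar and pins, in the right inset at about (612,130). I lower it to just above the pins, then go gently.

Request:
send_rows:
  steps:
    - {"offset": [0, 0.0003, 0.015], "yaw": 0}
    - {"offset": [0, 0, 0.012], "yaw": 0}
    - {"offset": [0, 0, 0.006], "yaw": 0}
    - {"offset": [0, 0, 0.002], "yaw": 0}
    - {"offset": [0, 0, 0.002], "yaw": 0}
    - {"offset": [0, 0, 0.002], "yaw": 0}
    - {"offset": [0, 0, 0.002], "yaw": 0}
    - {"offset": [0, 0, 0], "yaw": 0}

```text
time_s: 7.72
tool_pos: [0.6108, -0.2202, 0.3449]
eef_rot: [[0.81, -0.586, 0.0], [-0.586, -0.81, 0.0], [0.0, -0.0, -1.0]]
wrist_force: [-0.2, -0.5, -2.9]
opening: 0.0395
gripper_force: 39.9
```

The underside is at 69 mm, below the 72 mm stand height, with no force, so the cross is in the slots. I go on to the ring.

Request:
send_rows:
  steps:
    - {"offset": [0, 0, 0.002], "yaw": 0}
    - {"offset": [0, 0, 0.002], "yaw": 0}
    - {"offset": [0, 0, 0.002], "yaw": 0}
    - {"offset": [0, 0, 0.002], "yaw": 0}
    - {"offset": [0, 0, 0.001], "yaw": 0}
    - {"offset": [0, 0, 0], "yaw": 0}
    - {"offset": [0, 0, 0], "yaw": 0}

```text
time_s: 8.3
tool_pos: [0.6111, -0.2204, 0.3368]
eef_rot: [[0.811, -0.586, 0.002], [-0.586, -0.811, -0.001], [0.002, -0.0, -1.0]]
wrist_force: [-0.7, 0.4, 5.4]
opening: 0.0397
gripper_force: 39.8
```

Request:
send_rows:
  steps:
    - {"offset": [0, 0, 0.001], "yaw": 0}
    - {"offset": [0, 0, 0.001], "yaw": 0}
    - {"offset": [0, 0, 0.001], "yaw": 0}
    - {"offset": [0, 0, 0.0005], "yaw": 0}
    - {"offset": [0, 0, 0], "yaw": 0}
    - {"offset": [0, 0, 0], "yaw": 0}
  newtons: 55

```text
time_s: 8.8
tool_pos: [0.6111, -0.2204, 0.3341]
eef_rot: [[0.811, -0.585, 0.002], [-0.585, -0.811, -0.001], [0.002, -0.0, -1.0]]
wrist_force: [-0.9, 1.4, 8.3]
opening: 0.0397
gripper_force: 54.8
```

Request:
send_rows:
  steps:
    - {"offset": [0, 0, 0.001], "yaw": 0}
    - {"offset": [0, 0, 0.0005], "yaw": 0}
    - {"offset": [0, 0, 0], "yaw": 0}
    - {"offset": [0, 0, 0], "yaw": 0}
    - {"offset": [0, 0, 0], "yaw": 0}

```text
time_s: 9.22
tool_pos: [0.6112, -0.2204, 0.334]
eef_rot: [[0.811, -0.585, 0.003], [-0.585, -0.811, -0.002], [0.004, -0.0, -1.0]]
wrist_force: [-2.1, 1.7, 12.1]
opening: 0.0394
gripper_force: 54.8
```

Request:
send_rows:
  steps:
    - {"offset": [0, 0, 0.001], "yaw": 0}
    - {"offset": [0, 0, 0.001], "yaw": 0}
    - {"offset": [0, 0, 0], "yaw": 0}
    - {"offset": [0, 0, 0], "yaw": 0}
    - {"offset": [0, 0, 0], "yaw": 0}
    - {"offset": [0, 0, 0], "yaw": 0}

```text
time_s: 9.72
tool_pos: [0.6112, -0.2204, 0.3338]
eef_rot: [[0.811, -0.584, 0.004], [-0.584, -0.811, -0.003], [0.005, -0.0, -1.0]]
wrist_force: [-3.4, 3.0, 18.1]
opening: 0.0393
gripper_force: 54.8
```

```bash
python3 -c "
from h import *
s=observe();print(s['tool_pos'],s['wrist_force'],s['opening'],s['gripper_force'])
T=wristT();p,d=grab_frame('wrist');q,e=grab_frame('side');W=cloud('wrist',d,T)
c=s['tool_pos'];z=W[...,2][(np.hypot(W[...,0]-c[0],W[...,1]-c[1])<.018)];print('cap top',np.median(z[(z>.15)&(z<.19)]),'expect .176')
save('h.png',np.hstack([p[100:384],cv2.resize(q[190:261,210:282],(288,284),interpolation=2)]))"
```

```text
[ 0.61124685 -0.22036945  0.3338336 ] [-3.35260277  3.03614531 18.11179375] 0.039307594592164034 54.827335097361356
cap top 0.17579166798071874 expect .176
```

View pics/h.png

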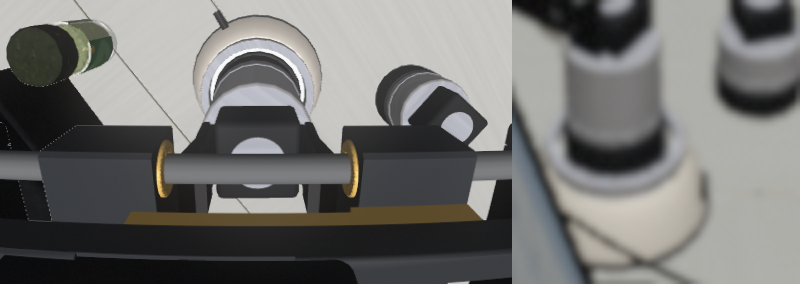

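The cup's skirt sits down in the collar, at (612,150) in the inset. The cap top is at 175.8 mm, as expected for fully down, and the push of about 21 N is against the stop. I hand it in.

```bash
python3 -c "
from workcell import *
print(job_done())"
```

```text
the job is handed in; nothing more can be done
None
```

The tall cup is on the mill: its cross is between the drive pins, the sprung ring is pressed to its stop (cap top measured at 175.8 mm, 176 expected), and the job was handed in at about 10 s with the arm still gripping and pressing.

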